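Dock the carrier board of wet sample tiles in the drying frame

TASK

The board carrying two freshly lacquered tiles sits part-way along the runners of the wooden drying frame. With the fingertips, gently push it on along the runners, away from you, until both of its cleats drop into their notches and it sits down flat, then push the wooden turn button on the right-hand side of the frame round until it lies square across the edge of the board. Nothing is to be lifted, the wet tiles must not be touched or shifted, and the bowl, jar and brush beside the frame stay where they are.

Things in the scene. Friction and masses are not known exactly. Their poses are not given: they have to be found in the camera images.
- drying_frame: Fixed low wooden frame, 365 x 238 mm. Origin on the table, on its middle line; x = sliding direction (away from the robot), y left, z up; spans x = -150 to 215 mm. Side walls 16 mm thick, 61 mm high, inner faces at y = +-103. Inside each a runner 20 mm wide, top at z = 46, with two notches 20 mm long, 9 mm deep, centred at x = -20 and 165. Cross rails between are below z = 46 mm.
- dock (a point): Point fixed on the frame (x = 70, y = 0, z = 37 mm) where the carrier's origin comes to rest when both cleats are in their notches (3 mm play either way along x and y).
- carrier: Loose plywood board 260 (x) x 200 (y) mm, about 0.45 kg, bearing the tiles. Axes as the frame's. Two cross cleats under it (14 mm long in x, 12 mm high, full width) at x = -90 and 95 ride on the runners. Origin under its centre at the cleats' underside: 46 mm above the table on the runners, 37 mm in the notches; board top at z = 22 mm. Starts 50 to 95 mm short of the dock. Slides at 1 to 8 N.
- carrier_lip (a point): Middle of the upright outer face (facing the robot) of the lip on the board's near end, at x = -130, z = 33 mm in the carrier's frame. Lip 150 mm wide, 13 mm thick, rising 22 mm above the board: top 90 mm above the table riding, 81 mm docked. Pushed here at up to 40 mm/s the board drops by its own weight at the notches, then stops hard against their ends.
- tile_left: Wet lacquered tile, 95 (x) x 60 (y) x 8.5 mm, black with a gold flower, lying loose on the far part of the board, on the left. Origin at the centre of its underside. Not to be touched.
- tile_right: Wet lacquered tile, 95 (x) x 60 (y) x 8.5 mm, red with dark stripes, lying loose on the far part of the board, on the right. Origin at the centre of its underside. Not to be touched.
- button (a joint): Turn button: wooden bar 77 x 15 x 12 mm (62 to 74 mm above the table) turning on top of the right-hand wall. Rad: 0 = along the wall, knob toward the robot; negative = knob swung outward; grows as the knob swings in over the board (clockwise from above); pi/2 = square across the board's edge, stop at 1.7. Starts at -0.5 to 0; stays where left; about 1 N at the knob. A board not yet dropped blocks it.
- button_knob (a point): On the axis of the small turned knob near the end of the turn button, 48 mm from the pivot: 15 mm in diameter, standing from 74 to 94 mm above the table; this point is 84 mm above the table.
- button_pivot (a point): The brass screw on which the button turns, at x = 45, y = -111 mm of the frame, at the top of the bar, 74 mm above the table.
- bowl: Lacquered bowl, black with red inside, 114 mm wide, 56 mm high, loose on the table to the right of the frame. Origin under its centre.
- small_jar: Small glass screw jar, 38 mm wide, 46 mm high, loose on the table close to the right-hand wall of the frame, beyond the turn button. Origin under its centre.
- brush: Flat lacquer brush, 214 mm long, 34 mm wide, 11 mm high, lying loose along the left-hand wall of the frame. Origin under its centre.

How it is judged (in metres and radians):
On the way, in this order (a step that is already met when the one before it is completed fails the run):
1. the board has dropped into its notches while the turn button was still clear of it (z of carrier in the frame of drying_frame between 0.034 and 0.0395 m and x of carrier in the frame of drying_frame between 0.063 and 0.077 m and y of carrier in the frame of drying_frame between -0.006 and 0.006 m and angle between carrier's own z axis and vertical below 0.03 rad and value of joint button below 0.5 rad), for 0.2 s.
2. the turn button lies across the edge of the seated board (z of carrier in the frame of drying_frame between 0.034 and 0.0395 m and x of carrier in the frame of drying_frame between 0.063 and 0.077 m and y of carrier in the frame of drying_frame between -0.006 and 0.006 m and angle between carrier's own z axis and vertical below 0.03 rad and value of joint button above 1.3 rad), for 0.2 s.
At the end, for the whole second after the job is handed in: The board is down in its notches (height within 2.5 mm, 7 mm along, 6 mm across, level within 0.03 rad), the turn button is at 1.3 rad or more (square across the board's edge), both tiles lie flat on the board within 15 mm of their places, and board and button are at rest (all of step 2 and linear speed of carrier below 0.01 m/s and velocity of joint button below 0.05 rad/s and x of tile_left in the frame of carrier between 0.055 and 0.085 m and y of tile_left in the frame of carrier between 0.032 and 0.06 m and z of tile_left in the frame of carrier between 0.017 and 0.027 m and x of tile_right in the frame of carrier between 0.055 and 0.085 m and y of tile_right in the frame of carrier between -0.06 and -0.032 m and z of tile_right in the frame of carrier between 0.017 and 0.027 m); the robot touches nothing.
It fails at once if the carrier board was lifted off its runners or tipped (z of carrier in the frame of drying_frame above 0.056 m or angle between carrier's own z axis and vertical above 0.12 rad).
It fails at once if a wet tile was touched (contact force between any of the arm, the fingers and tile_left above 0.2 N or contact force between any of the arm, the fingers and tile_right above 0.2 N).
It fails at once if a wet tile was shifted on the board or came off it (not (x of tile_left in the frame of carrier between 0.055 and 0.085 m and y of tile_left in the frame of carrier between 0.032 and 0.06 m and z of tile_left in the frame of carrier between 0.017 and 0.027 m) or not (x of tile_right in the frame of carrier between 0.055 and 0.085 m and y of tile_right in the frame of carrier between -0.06 and -0.032 m and z of tile_right in the frame of carrier between 0.017 and 0.027 m)).
It fails at once if the board was rammed (contact force between the fingers and carrier above 45 N).
It fails at once if the bowl, jar or brush was moved (distance of any of bowl, small_jar, brush from where it was at the start of the episode above 0.015 m).
It also fails if it takes over 54 s, if anything falls off the work surface, if the arm or the gripper's body presses on something with over 40 N, if the wrist force passes 120 N, or if a joint passes its speed limit or range.

ROBOT

A 6-joint arm with a two-finger parallel gripper is mounted at the origin on a cart in front of the work surface, level with it; the furniture and walls round the work are solid. World frame = base frame: x ahead of the robot, y to its left, z up, the work surface at z = 0. Lengths are in mm, angles in rad, forces in N, time in s.
With the tool pointing down it reaches from about 275 to 750 mm from the base axis. Payload 10.2 kg.
Tool frame: the origin (TCP) lies at the very end of the fingers, on their centre line; the grasp point (between the pads) lies 19 mm behind it; x points along the fingers, z is the direction in which the jaws open and shut, and the axes are right-handed (so a half turn about x gives the same grasp; the last joint's range is limited). The gripper opens to 85 mm and grips with 20 to 120 N. Pads are 22 mm wide; open, the fingers measure 114 mm over their backs; the gripper's body (76 mm by 85 mm) begins 54 mm behind the grasp point. The pads swing forward as they close: fully open they stand 13 mm farther back than shut.
Start: joints at [0.984, 0.313, 1.498, -0, 1.331, -0.223], TCP at [186.822, 490.641, 193.594] pointing down, gripper open.
Joint ranges: [-2.94, 2.94], [-0.97, 2.17], [0.19, 2.56], [-1.23, 4.37], [0.02, 3.11], [-2.88, 2.88]. Speed limits (rad/s): [2.39, 2.39, 3.01, 3.14, 3.14, 3.14].

INTERFACE

Orientations are given as a unit quaternion [w, x, y, z].
In Python, from rig import sense, vision, job gives the robot as it stands. The module is installed in compiled form; this text tells all that it offers.
- The arm moves only by the shell command python3 -m pendant 'ROWS' [FORCE]. ROWS is JSON, a list of rows, each a list of 7 numbers: the turn, a rotation vector about the tool's x, y, z in rad, then the shift along the tool's x, y, z in cm, then the opening, from 0 (shut) to 1 (fully open). A call has exactly 5 rows; each row is the pose to reach, as a shift and turn from the pose commanded when the call began, along the tool's axes at that moment; what a row does not reach only later rows make up. A row lasts 1/8 s, in which the tool goes at most 62.5 mm and 10.7 degrees, less where a joint would pass 70% of its speed; a pose out of reach is approached as far as the arm can. A call with a gripper value outside its range is refused whole. The fingers move at their own pace and stop on an object; FORCE is the grip in N (left out, the last holds). Time passes only in rows, so rows that repeat a pose let the fingers close, or fill a call up. It gives the time, the measured TCP pose, the force and the opening at its end, in the units of the state.
- sense(): the state, without advancing time (a new reading comes with each control period).
- vision.capture(name): name is "scene" or "top"; returns the picture (480x640x3 uint8, red, green, blue); there is no depth.
- vision.calibration(name): a dict with "K" (3x3 intrinsics, pixels), "extrinsics" (4x4, takes a point from camera to world coordinates). Camera axes: x right, y up, looking along -z (the intrinsics and any distortion apply to the point x, -y, -z); pixel columns grow to the right and rows downward; lengths in mm; the calibration is good to about 2 mm. A picture is of the moment at which its call begins. calibration takes no time and is no camera call.
- job.finish_job(): hands the job in, once; it reports no verdict.
The state is a dict: "time_s": time; "joints": joint angles; "dq": joint speeds; "tau": joint torques, N m; "eef_pos": TCP position; "ee_rot": TCP orientation; "force": force on the tool from outside, world axes, zero at the start; "wrist_torque": the same for the moment, N m; "grip_width": opening from 0.0 (shut) to 1.0 (fully open).
Only numpy, scipy, OpenCV 4.12 (cv2) and the standard library are available. Lean on these libraries where they do the work, as an engineer would, in place of code of your own. Each camera call takes 0.05 s, during which the arm holds its last target.

## Working session

There is one attempt and no reset: what is moved stays moved. The work goes in short steps, Python scripts to look and compute and a shell command to move; the robot and the scene stay as the last step left them, time stands still between calls to the robot, and variables do not carry over. Pictures are saved under pics/ and viewed, and the job is handed in when it is done.

```bash
mkdir -p pics
python3 - <<'E'
from rig import sense, vision
import cv2
s=sense();print({k:s[k] for k in('time_s','eef_pos','ee_rot','force','grip_width')})
for n in('scene','top'):
    im=vision.capture(n);cv2.imwrite(f'pics/{n}0.png',im[:,:,::-1]);c=vision.calibration(n);print(c)
E
```

```text
{'time_s': 0.0, 'eef_pos': array([186.66302555, 490.37504747, 193.05060245]), 'ee_rot': array([ 0.58179493, -0.40145579,  0.5826227 ,  0.40112181]), 'force': array([-0.36028567,  0.2137939 , -0.8327233 ]), 'grip_width': 0.9988648626886434}
{'K': array([[587.98492584,   0.        , 319.52690798],
       [  0.        , 587.98492584, 242.43740955],
       [  0.        ,   0.        ,   1.        ]]), 'extrinsics': array([[ 4.25927861e-01,  5.82044239e-01, -6.92683161e-01,
        -1.09652171e+02],
       [-9.04737593e-01,  2.68969264e-01, -3.30311100e-01,
        -7.94669059e+01],
       [-5.94519263e-03,  7.67385196e-01,  6.41158807e-01,
         7.23739727e+02],
       [ 0.00000000e+00,  0.00000000e+00,  0.00000000e+00,
         1.00000000e+00]])}
{'K': array([[530.18698198,   0.        , 323.20727172],
       [  0.        , 530.18698198, 236.09448576],
       [  0.        ,   0.        ,   1.        ]]), 'extrinsics': array([[-1.06707510e-03,  9.97894689e-01, -6.48463571e-02,
         5.00217495e+02],
       [-9.99944790e-01, -1.74265040e-03, -1.03624233e-02,
         2.55331361e+02],
       [-1.04536117e-02,  6.48317194e-02,  9.97841455e-01,
         1.11439085e+03],
       [ 0.00000000e+00,  0.00000000e+00,  0.00000000e+00,
         1.00000000e+00]])}
```

View pics/scene0.png

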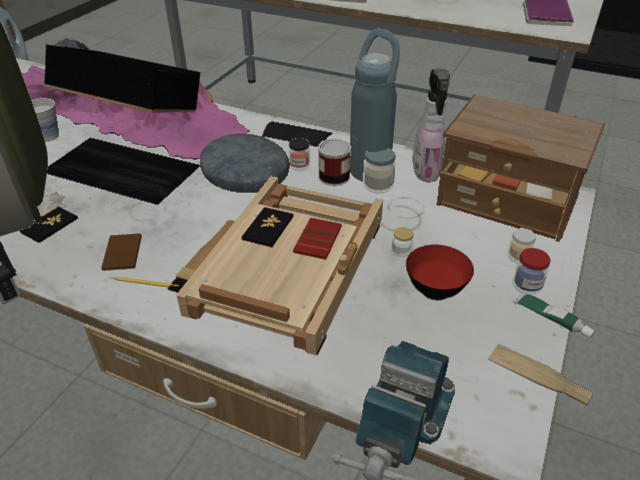

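View pics/top0.png

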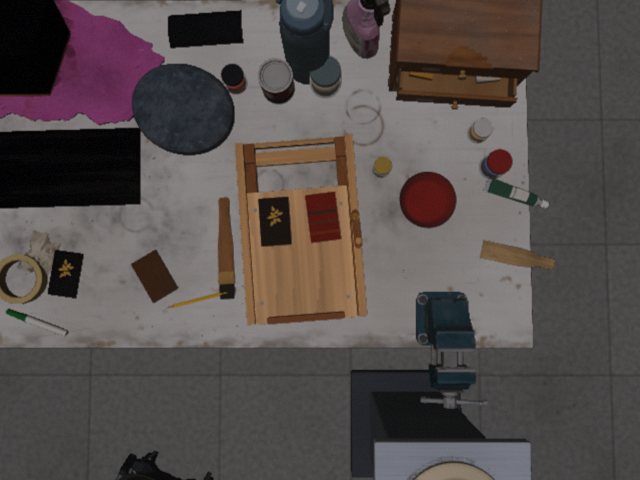

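Run:
```python
import cv2
a=cv2.imread('pics/top0.png')[125:335,200:400];cv2.imwrite('pics/tz.png',cv2.resize(a,None,fx=2.8,fy=2.8,interpolation=cv2.INTER_CUBIC))
a=cv2.imread('pics/scene0.png')[170:360,165:390];cv2.imwrite('pics/sz.png',cv2.resize(a,None,fx=3,fy=3,interpolation=cv2.INTER_CUBIC))
```

```text
(no output)
```

View pics/tz.png

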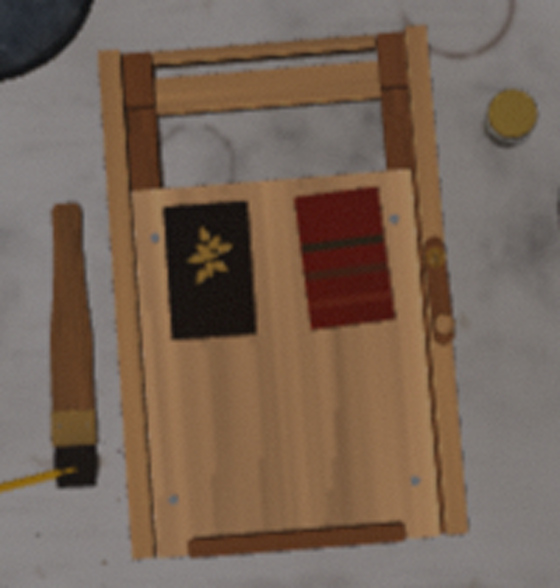

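View pics/sz.png

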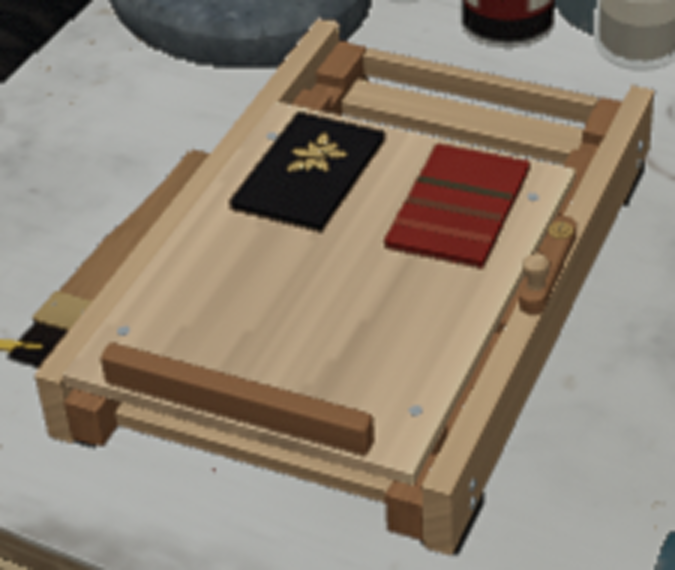

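```bash
cat > h.py <<'E'
import numpy as np
from rig import sense, vision
def ray(n,px,z):
    c=vision.calibration(n);K=c['K'];E=c['extrinsics']
    u=np.linalg.inv(K)@[px[0],px[1],1];d=E[:3,:3]@[u[0],-u[1],-u[2]];o=E[:3,3]
    return (o+d*(z-o[2])/d[2]).round(1)
def proj(n,P):
    c=vision.calibration(n);E=c['extrinsics'];p=E[:3,:3].T@(np.array(P)-E[:3,3]);q=c['K']@[p[0],-p[1],-p[2]];return q[:2]/q[2]
T=lambda x,y:(x/2.8+200-.3,y/2.8+125-.3)
S=lambda x,y:(x/3+165-.3,y/3+170-.3)
E
python3 - <<'E'
from h import *
from scipy.spatial.transform import Rotation as R
for n,p in dict(FL=(100,52),FR=(427,27),NR=(468,532),NL=(133,557)).items(): print(n,ray('top',T(*p),61))
for n,p in dict(FL=(325,20),FR=(652,90),NR=(440,490),NL=(38,378)).items(): print('s',n,ray('scene',S(*p),61))
print('lip',ray('top',T(190,556),90),ray('top',T(405,541),90))
print('slip top near edge',ray('scene',S(105,362),90),ray('scene',S(365,432),90))
print('boardfar',ray('top',T(131,190),68),ray('top',T(408,170),68))
print('piv',ray('top',T(434,256),74),ray('scene',S(561,229),74)); print('knob',ray('top',T(444,323),94),ray('scene',S(537,262),94))
print('jar',ray('top',T(513,112),46))
s=sense();q=s['ee_rot'];print(R.from_quat(np.r_[q[1:],q[0]]).as_matrix().round(3))
E
```

```text
FL [756.7 443.2  61. ]
FR [774.  207.6  61. ]
NR [413.3 180.5  61. ]
NL [395.9 416.4  61. ]
s FL [756.2 437.   61. ]
s FR [772.8 207.4  61. ]
s NR [411.5 183.6  61. ]
s NL [392.1 410.8  61. ]
lip [399.4 372.9  90. ] [409.6 225.6  90. ]
slip top near edge [394.1 365.1  90. ] [406.9 221.7  90. ]
boardfar [655.4 418.9  68. ] [669.2 221.9  68. ]
piv [607.1 204.   74. ] [606.7 201.2  74. ]
knob [558.8 198.4  94. ] [553.7 193.7  94. ]
jar [715.  144.8  46. ]
[[-0.001 -0.935  0.356]
 [-0.001  0.356  0.935]
 [-1.     0.    -0.001]]
```

```bash
python3 -m pendant '[[-0.09,0,0,0.5,-4.7,-2.3,0.5],[-0.18,0,0,1.5,-9.5,-4.7,0.5],[-0.27,0,0,2.5,-14.3,-7.1,0.5],[-0.36,0,0,3.5,-19,-9.4,0.5],[-0.437,0,0,4,-23.8,-11.8,0.5]]'; python3 -m pendant '[[0,0,0,0,0,0,0.5],[0,0,0,0,0,0,0.5],[0,0,0,0,0,0,0.5],[0,0,0,0,0,0,0.5],[0,0,0,0,0,0,0.5]]'
python3 - <<'E'
from h import *
import cv2
a=vision.capture('scene');b=vision.capture('top')
cv2.imwrite('pics/s1.png',a[:,:,::-1]);cv2.imwrite('pics/t1.png',b[:,:,::-1])
E
```

```text
time_s: 0.72
eef_pos: [367.9, 294.2, 153.0]
ee_rot: [0.48, -0.518, 0.481, 0.519]
force: [0.0, -0.0, 0.6]
grip_width: 0.501
time_s: 1.35
eef_pos: [367.0, 296.1, 153.6]
ee_rot: [-0.481, 0.518, -0.481, -0.518]
force: [-0.5, 0.4, 0.4]
grip_width: 0.501
```

View pics/s1.png

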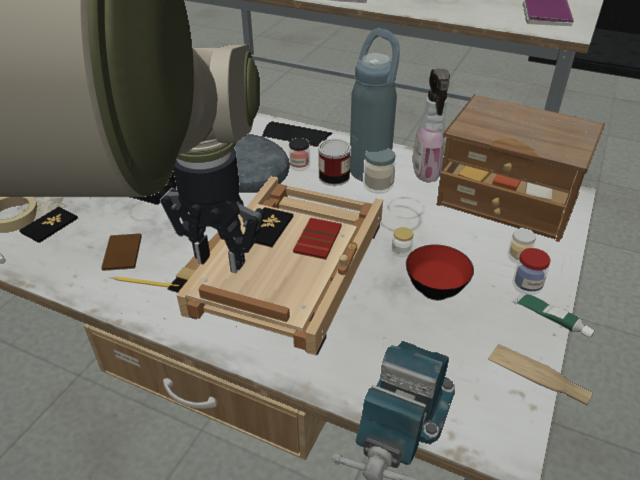

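View pics/t1.png

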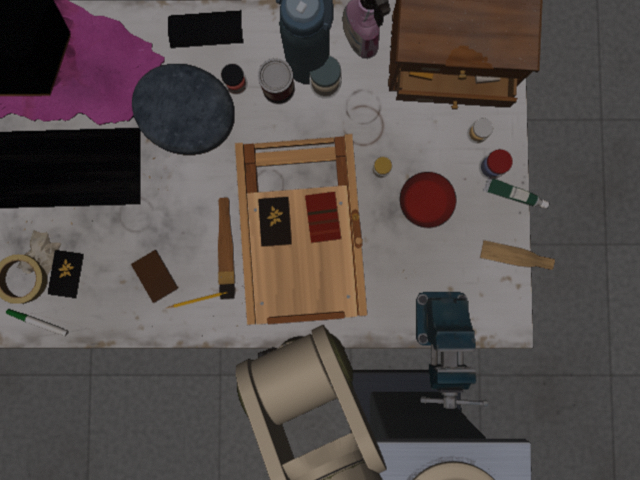

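The fingers (scene ≈ (200,258) and (237,270)) are above and in front of the near end of the frame; nothing has moved. I'll descend in front of the lip.

```bash
python3 -m pendant '[[0,0,0,1.8,0,0,0.5],[0,0,0,3.6,0,0,0.5],[0,0,0,5.4,0,0,0.5],[0,0,0,7.2,0,0,0.5],[0,0,0,8.7,0,0,0.5]]'; python3 -m pendant '[[0,0,0,0,-0.3,0,0.5],[0,0,0,0,-0.6,0,0.5],[0,0,0,0,-0.9,0,0.5],[0,0,0,0,-1.2,0,0.5],[0,0,0,0,-1.5,0,0.5]]'
python3 - <<'E'
from h import *
import cv2
a=vision.capture('scene')
cv2.imwrite('pics/s2.png',cv2.resize(a[150:370,130:400,::-1],None,fx=2.7,fy=2.7))
s=sense();print(s['eef_pos'],s['force'],proj('scene',s['eef_pos']))
E
```

```text
time_s: 2.08
eef_pos: [367.1, 295.7, 66.0]
ee_rot: [0.481, -0.518, 0.481, 0.518]
force: [-0.4, 0.6, -0.7]
grip_width: 0.5
time_s: 2.7
eef_pos: [382.5, 296.8, 66.8]
ee_rot: [-0.481, 0.518, -0.481, -0.518]
force: [0.4, -0.1, -1.0]
grip_width: 0.501
[382.78552119 296.8129597   66.73006847] [ 0.27901914 -1.06575504  0.17450856] [235.44771405 319.59697714]
```

View pics/s2.png

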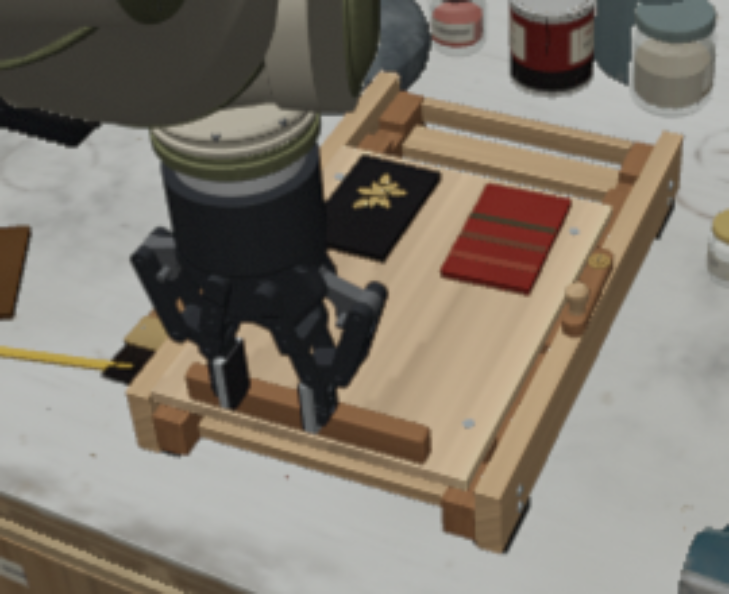

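Run:
```python
from h import *
f=lambda x,y:(x/2.7+130,y/2.7+150)
for p in [(230,408),(240,400),(303,430),(318,428)]:
    print(p,[ray('scene',f(*p),z) for z in (65,70,75,80,85)])
for P in [(382,297,66),(382,325,72),(382,270,72)]:
    q=proj('scene',P);print((q-[130,150])*2.7)
print((np.array([0,0])))
```

```text
(230, 408) [array([404.2, 347. ,  65. ]), array([400.3, 343.8,  70. ]), array([396.4, 340.6,  75. ]), array([392.5, 337.3,  80. ]), array([388.6, 334.1,  85. ])]
(240, 400) [array([412.1, 345.3,  65. ]), array([408.2, 342.1,  70. ]), array([404.2, 338.9,  75. ]), array([400.2, 335.6,  80. ]), array([396.3, 332.4,  85. ])]
(303, 430) [array([406.9, 299.6,  65. ]), array([403. , 296.7,  70. ]), array([399.1, 293.9,  75. ]), array([395.1, 291. ,  80. ]), array([391.2, 288.1,  85. ])]
(318, 428) [array([411.9, 292.6,  65. ]), array([407.9, 289.8,  70. ]), array([403.9, 287. ,  75. ]), array([400. , 284.2,  80. ]), array([396. , 281.3,  85. ])]
[283.81087074 459.64691698]
[240.04250833 436.77714356]
[324.79539109 467.544142  ]
[0 0]
```

Run:
```python
from h import *
import cv2
a=vision.capture('scene');b=vision.capture('top')
cv2.imwrite('pics/s3.png',cv2.resize(a[220:350,170:310,::-1],None,fx=4.5,fy=4.5,interpolation=cv2.INTER_CUBIC))
cv2.imwrite('pics/t3.png',cv2.resize(b[270:370,200:380,::-1],None,fx=4,fy=4,interpolation=cv2.INTER_CUBIC))
```

```text
(no output)
```

View pics/s3.png

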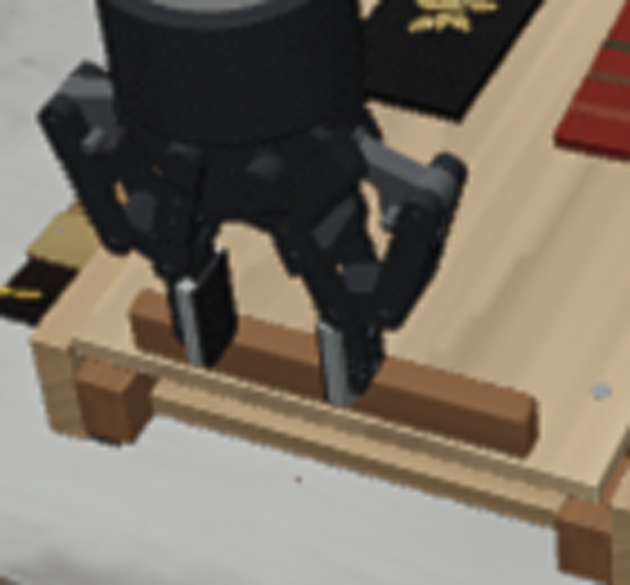

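View pics/t3.png

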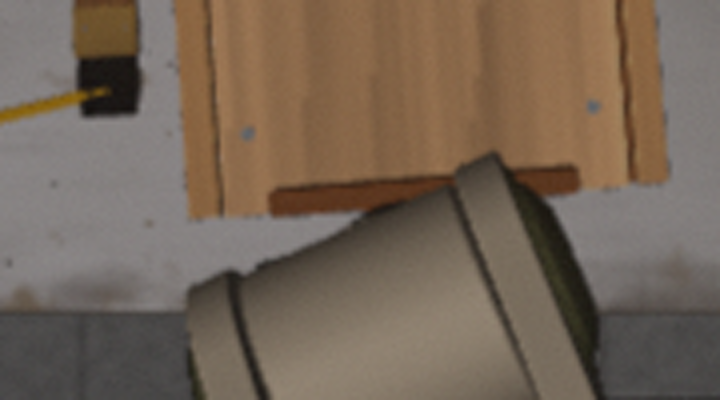

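Run:
```python
from h import *
import cv2
a=cv2.imread('pics/s1.png');cv2.imwrite('pics/s1z.png',cv2.resize(a[150:290,150:290],None,fx=4,fy=4,interpolation=cv2.INTER_CUBIC))
s=sense();p=s['eef_pos']
b=cv2.cvtColor(vision.capture('scene'),cv2.COLOR_RGB2BGR)
for dz in (0,20,40,73):
  for dy in (-21,0,21):
    q=proj('scene',p+np.array([0,dy,dz]));cv2.circle(b,(int(q[0]),int(q[1])),1,(0,0,255) if dz else (0,255,0),-1)
cv2.imwrite('pics/s4.png',cv2.resize(b[200:350,150:330],None,fx=4,fy=4,interpolation=cv2.INTER_CUBIC))
```

```text
(no output)
```

View pics/s4.png

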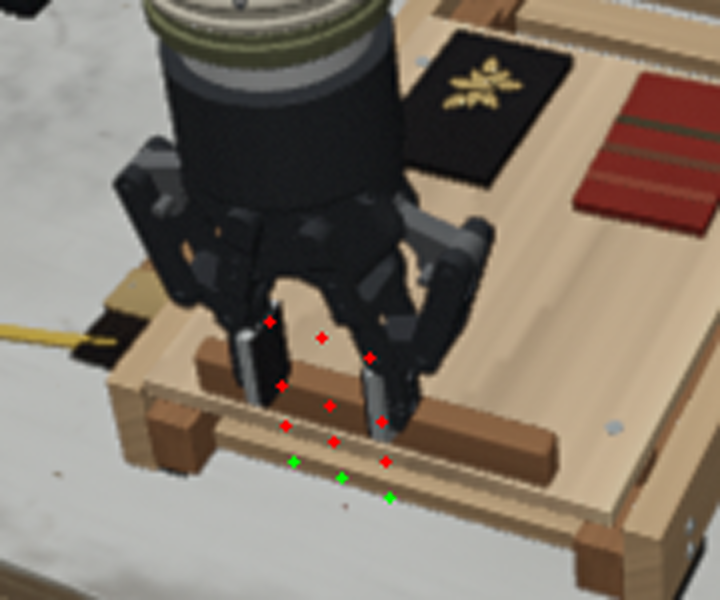

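View pics/s1z.png

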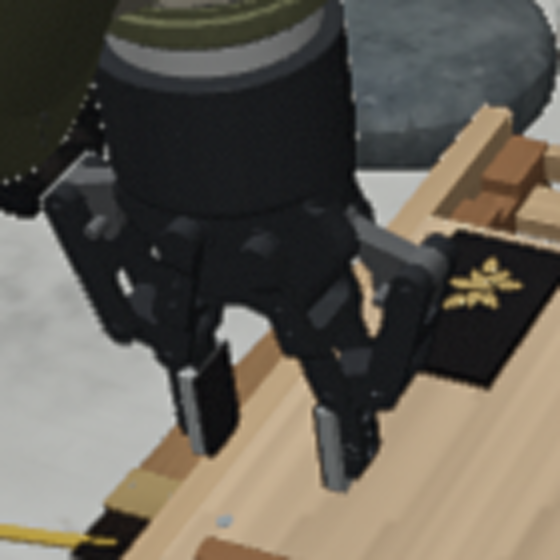

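The fingertips' image (scene ≈ (215,299) and (245,309)) sits about 15 px above where the reported TCP projects. That could put the tips higher than reported, so I'll check by a slow touch.

```bash
python3 -m pendant '[[0,0,0,0,-0.3,0,0.5],[0,0,0,0,-0.6,0,0.5],[0,0,0,0,-0.9,0,0.5],[0,0,0,0,-1.2,0,0.5],[0,0,0,0,-1.5,0,0.5]]'; python3 -m pendant '[[0,0,0,0,-0.3,0,0.5],[0,0,0,0,-0.6,0,0.5],[0,0,0,0,-0.9,0,0.5],[0,0,0,0,-1.2,0,0.5],[0,0,0,0,-1.5,0,0.5]]'
python3 - <<'E'
from h import *
import cv2
a=vision.capture('scene');b=vision.capture('top')
cv2.imwrite('pics/s5.png',cv2.resize(a[200:350,150:330,::-1],None,fx=4,fy=4,interpolation=cv2.INTER_CUBIC))
cv2.imwrite('pics/t5.png',cv2.resize(b[170:350,200:400,::-1],None,fx=3.3,fy=3.3,interpolation=cv2.INTER_CUBIC))
print(sense()['force'])
E
```

```text
time_s: 3.52
eef_pos: [397.4, 297.9, 66.6]
ee_rot: [0.481, -0.518, 0.481, 0.518]
force: [0.7, -0.4, -0.1]
grip_width: 0.499
time_s: 4.15
eef_pos: [412.3, 299.0, 66.6]
ee_rot: [-0.481, 0.518, -0.481, -0.518]
force: [0.7, 0.1, -0.8]
grip_width: 0.501
[-0.59013545 -0.42863496 -0.21119984]
```

View pics/s5.png

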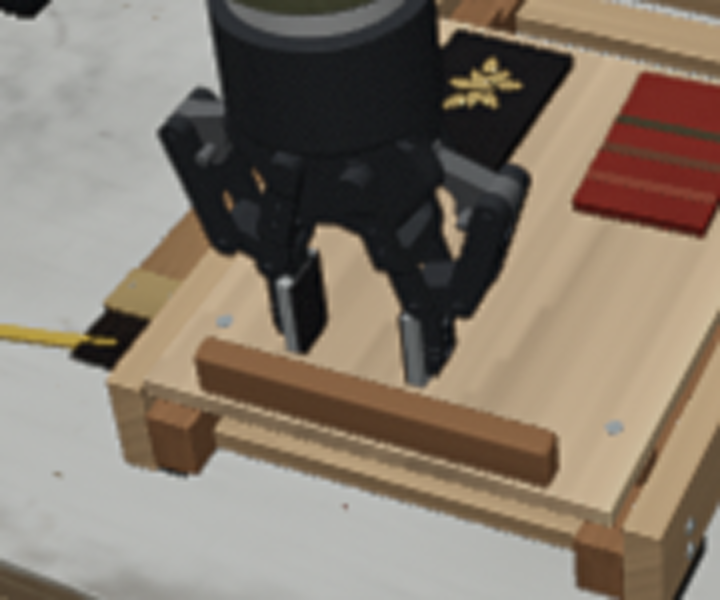

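View pics/t5.png

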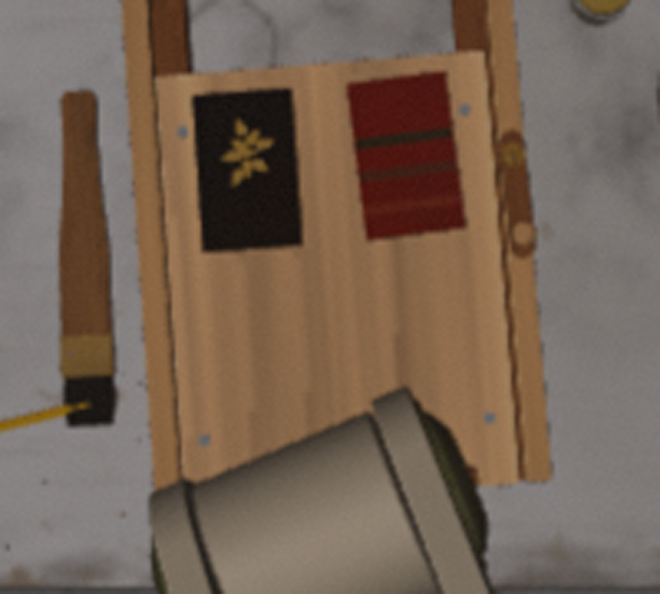

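The fingers passed over the lip without any force and the board is unmoved (lip still at the same pixels), so the tips really are about 30 mm higher than reported. I'll back off, go lower and check again.

```bash
python3 -m pendant '[[0,0,0,0,1.5,0,0.4],[0,0,0,0,3,0,0.4],[0,0,0,0,4.5,0,0.4],[0,0,0,0,4.7,0,0.4],[0,0,0,0,4.7,0,0.4]]'; python3 -m pendant '[[0,0,0,0.7,0,0,0.4],[0,0,0,1.4,0,0,0.4],[0,0,0,2.1,0,0,0.4],[0,0,0,2.8,0,0,0.4],[0,0,0,2.8,0,0,0.4]]'
python3 - <<'E'
from h import *
import cv2
b=cv2.cvtColor(vision.capture('scene'),cv2.COLOR_RGB2BGR)
p=sense()['eef_pos'];print(p,sense()['force'])
for dz in (25,35):
  for dy in (-17,0,17):
    q=proj('scene',p+np.array([0,dy,dz]));print(dz,dy,(q-[150,200])*4)
cv2.imwrite('pics/s6.png',cv2.resize(b[200:350,150:330],None,fx=4,fy=4,interpolation=cv2.INTER_CUBIC))
E
```

```text
time_s: 4.88
eef_pos: [365.5, 295.7, 66.8]
ee_rot: [-0.482, 0.518, -0.481, -0.518]
force: [-0.1, -0.2, -0.4]
grip_width: 0.402
time_s: 5.5
eef_pos: [365.0, 295.4, 38.0]
ee_rot: [0.481, -0.518, 0.482, 0.518]
force: [0.2, -0.0, -0.8]
grip_width: 0.402
[365.17382176 295.48584891  38.38506298] [ 1.00625258 -0.17951119 -0.2603415 ]
25 -17 [360.15283506 532.04683014]
25 0 [320.90293371 517.45043106]
25 17 [282.15293913 503.03993917]
35 -17 [357.63186387 513.84851253]
35 0 [318.10889309 499.26200463]
35 17 [279.09299412 484.86263871]
```

View pics/s6.png

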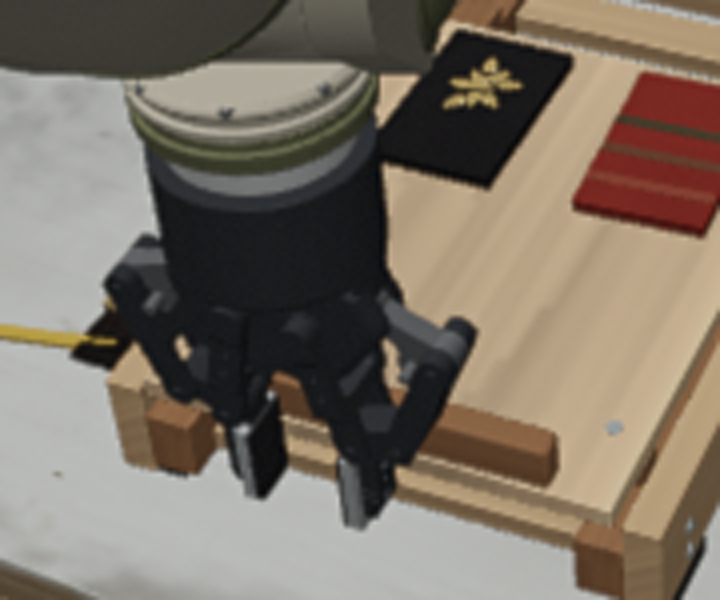

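The tips now show at scene ≈ (218,320) and (240,329), which puts them at z≈73, at lip height. Lowering 5 mm more and starting the push.

```bash
python3 -m pendant '[[0,0,0,0.2,-0.3,0,0.4],[0,0,0,0.4,-0.6,0,0.4],[0,0,0,0.5,-0.9,0,0.4],[0,0,0,0.5,-1.2,0,0.4],[0,0,0,0.5,-1.5,0,0.4]]'; python3 -m pendant '[[0,0,0,0,-0.3,0,0.4],[0,0,0,0,-0.6,0,0.4],[0,0,0,0,-0.9,0,0.4],[0,0,0,0,-1.2,0,0.4],[0,0,0,0,-1.5,0,0.4]]';python3 -m pendant '[[0,0,0,0,-0.3,0,0.4],[0,0,0,0,-0.6,0,0.4],[0,0,0,0,-0.9,0,0.4],[0,0,0,0,-1.2,0,0.4],[0,0,0,0,-1.5,0,0.4]]'
python3 - <<'E'
from h import *
import cv2
b=cv2.cvtColor(vision.capture('scene'),cv2.COLOR_RGB2BGR)
p=sense()['eef_pos'];print(p,sense()['force'])
cv2.imwrite('pics/s7.png',cv2.resize(b[180:350,150:390],None,fx=3.3,fy=3.3,interpolation=cv2.INTER_CUBIC))
E
```

```text
time_s: 6.18
eef_pos: [380.5, 296.6, 33.6]
ee_rot: [-0.481, 0.518, -0.481, -0.518]
force: [0.5, -0.6, 0.4]
grip_width: 0.399
time_s: 6.8
eef_pos: [394.4, 297.7, 33.5]
ee_rot: [0.481, -0.518, 0.482, 0.518]
force: [-6.3, -0.6, 4.3]
grip_width: 0.399
time_s: 7.42
eef_pos: [409.2, 298.7, 33.5]
ee_rot: [0.481, -0.518, 0.482, 0.518]
force: [-4.7, -0.4, 3.1]
grip_width: 0.4
[409.68556753 298.753249    33.47949387] [-4.57420509 -0.55229775  1.41339523]
```

View pics/s7.png

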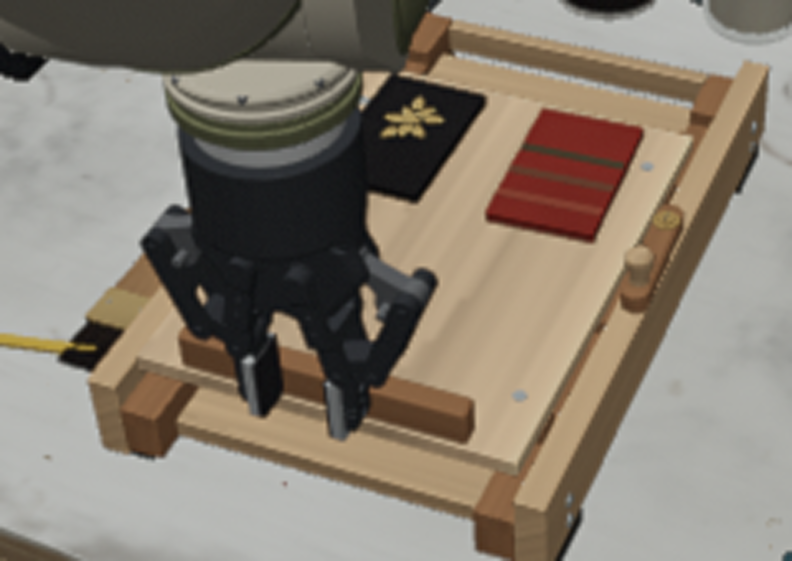

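The board is sliding at about 5 N (the near edge has come off the frame end, fingers square on the lip). Continuing.

```bash
for i in 1; do python3 -m pendant '[[0,0,0,0,-0.4,0,0.4],[0,0,0,0,-0.8,0,0.4],[0,0,0,0,-1.2,0,0.4],[0,0,0,0,-1.6,0,0.4],[0,0,0,0,-2,0,0.4]]'; done; python3 -m pendant '[[0,0,0,0,-0.4,0,0.4],[0,0,0,0,-0.8,0,0.4],[0,0,0,0,-1.2,0,0.4],[0,0,0,0,-1.6,0,0.4],[0,0,0,0,-2,0,0.4]]';python3 -m pendant '[[0,0,0,0,-0.4,0,0.4],[0,0,0,0,-0.8,0,0.4],[0,0,0,0,-1.2,0,0.4],[0,0,0,0,-1.6,0,0.4],[0,0,0,0,-2,0,0.4]]'
python3 - <<'E'
from h import *
import cv2
b=cv2.cvtColor(vision.capture('scene'),cv2.COLOR_RGB2BGR)
p=sense()['eef_pos'];print(p,sense()['force'])
cv2.imwrite('pics/s8.png',cv2.resize(b[180:350,150:390],None,fx=3.3,fy=3.3,interpolation=cv2.INTER_CUBIC))
E
```

```text
time_s: 8.1
eef_pos: [430.3, 300.3, 33.5]
ee_rot: [0.481, -0.518, 0.481, 0.518]
force: [-3.5, -0.2, -0.0]
grip_width: 0.402
time_s: 8.72
eef_pos: [450.3, 301.7, 33.5]
ee_rot: [0.481, -0.518, 0.481, 0.518]
force: [-2.7, 0.3, -1.5]
grip_width: 0.402
time_s: 9.35
eef_pos: [470.2, 303.2, 33.6]
ee_rot: [0.481, -0.518, 0.481, 0.518]
force: [-2.5, -0.4, -1.6]
grip_width: 0.402
[470.76950885 303.2501222   33.67081603] [-1.39388862 -0.16808174 -0.29943904]
```

View pics/s8.png

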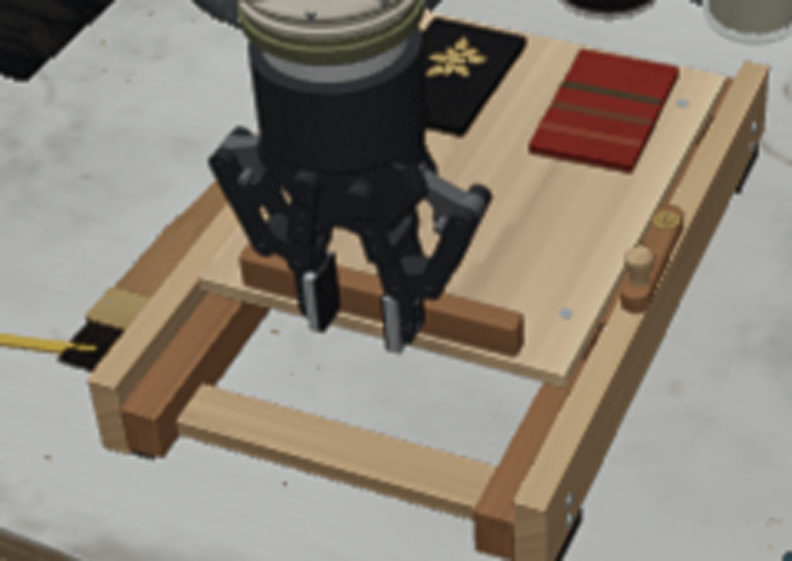

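Lip is now well along (board near edge ≈ row 290 scene), still riding; about 10 mm remaining. Slower now.

```bash
python3 -m pendant '[[0,0,0,0,-0.2,0,0.4],[0,0,0,0,-0.4,0,0.4],[0,0,0,0,-0.6,0,0.4],[0,0,0,0,-0.8,0,0.4],[0,0,0,0,-0.9,0,0.4]]'
python3 - <<'E'
from h import *
import cv2
b=cv2.cvtColor(vision.capture('scene'),cv2.COLOR_RGB2BGR)
p=sense()['eef_pos'];print(p,sense()['force'])
cv2.imwrite('pics/s9.png',cv2.resize(b[180:350,150:390],None,fx=3.3,fy=3.3,interpolation=cv2.INTER_CUBIC))
E
```

```text
time_s: 10.02
eef_pos: [479.4, 303.9, 33.7]
ee_rot: [-0.482, 0.518, -0.481, -0.518]
force: [-1.6, -0.8, -0.1]
grip_width: 0.4
[479.68188526 303.91531211  33.76681116] [-0.41018831  0.14747644 -0.52738338]
```

View pics/s9.png

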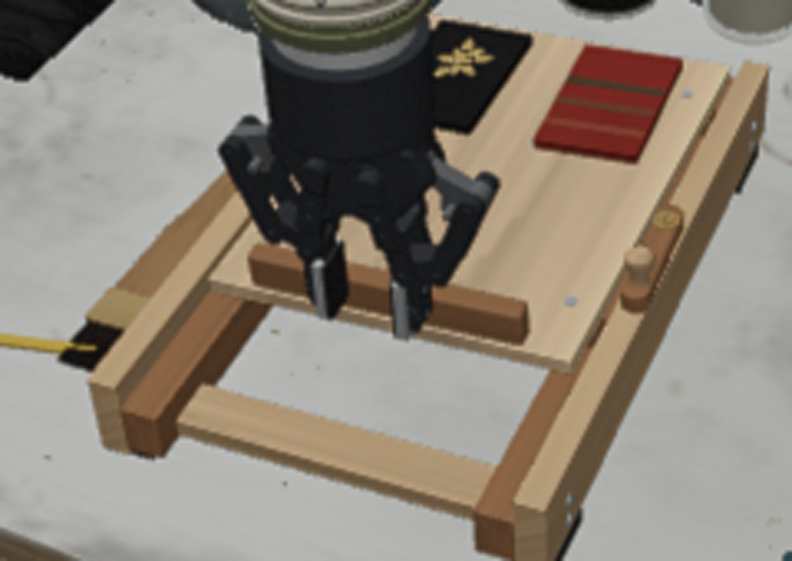

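```bash
python3 -m pendant '[[0,0,0,0,-0.1,0,0.4],[0,0,0,0,-0.2,0,0.4],[0,0,0,0,-0.3,0,0.4],[0,0,0,0,-0.4,0,0.4],[0,0,0,0,-0.4,0,0.4]]'
python3 - <<'E'
from h import *
import cv2
b=cv2.cvtColor(vision.capture('scene'),cv2.COLOR_RGB2BGR)
p=sense()['eef_pos'];print(p,sense()['force'])
cv2.imwrite('pics/s10.png',cv2.resize(b[180:350,150:390],None,fx=3.3,fy=3.3,interpolation=cv2.INTER_CUBIC))
E
```

```text
time_s: 10.7
eef_pos: [483.0, 304.2, 33.7]
ee_rot: [-0.481, 0.518, -0.481, -0.518]
force: [-4.9, -0.3, 2.5]
grip_width: 0.4
[483.0198856  304.22403255  33.68342302] [-4.88131658  0.56438669  2.80324869]
```

View pics/s10.png

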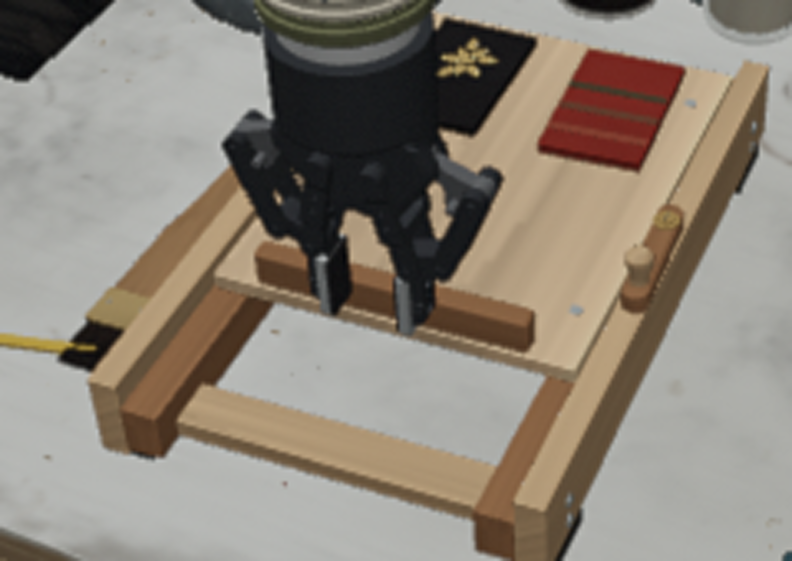

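The board's right side has visibly dropped below the wall top (bolt moved down to (575,310)). I'll back off and verify the whole board.

```bash
python3 -m pendant '[[0,0,0,0,0.5,0,0.4],[0,0,0,0,1.5,0,0.4],[0,0,0,0,2.5,0,0.4],[0,0,0,-3,2.5,0,0.4],[0,0,0,-6,2.5,0,0.2]]';python3 -m pendant '[[0,0,0,-3,2,0,0.0],[0,0,0,-6,4,0,0.0],[0,0,0,-9,6,0,0.0],[0,0,0,-10,8,0,0.0],[0,0,0,-10,8,0,0.0]]'
python3 - <<'E'
from h import *
import cv2
b=cv2.cvtColor(vision.capture('scene'),cv2.COLOR_RGB2BGR);t=cv2.cvtColor(vision.capture('top'),cv2.COLOR_RGB2BGR)
p=sense()['eef_pos'];print(p,sense()['force'])
cv2.imwrite('pics/s11.png',cv2.resize(b[150:350,150:400],None,fx=3,fy=3,interpolation=cv2.INTER_CUBIC))
cv2.imwrite('pics/t11.png',cv2.resize(t[125:335,200:400],None,fx=2.8,fy=2.8,interpolation=cv2.INTER_CUBIC))
E
```

```text
time_s: 11.38
eef_pos: [457.4, 302.3, 94.3]
ee_rot: [0.481, -0.518, 0.481, 0.518]
force: [0.3, -0.0, -0.3]
grip_width: 0.213
time_s: 12.0
eef_pos: [377.6, 296.7, 194.4]
ee_rot: [-0.482, 0.518, -0.48, -0.518]
force: [-0.3, -0.2, -0.6]
grip_width: -0.002
[378.2901896  296.42652591 193.22689021] [ 0.45758719 -0.45386336 -1.13394634]
```

View pics/s11.png

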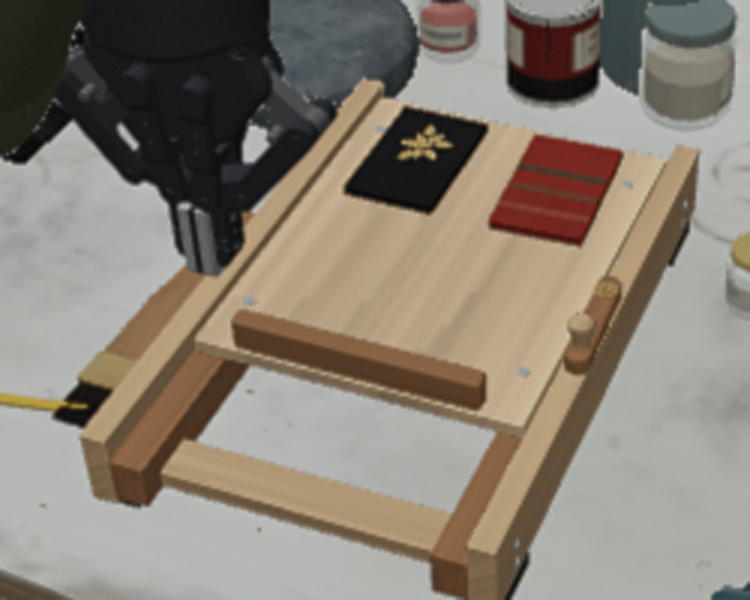

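View pics/t11.png

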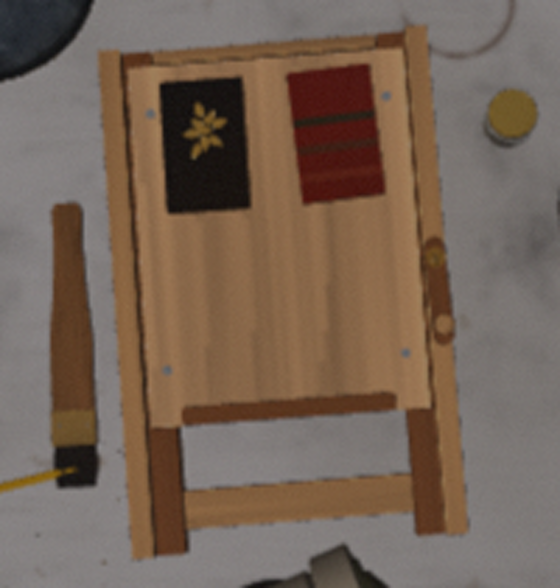

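Run:
```python
from h import *
import cv2
U=lambda x,y:(x/3+150-.3,y/3+150-.3)
def tri(t,s):
    rows=[]
    A=[];b=[]
    for n,p in(('top',t),('scene',s)):
        o=vision.calibration(n)['extrinsics'][:3,3];d=ray(n,p,0)-o;d/=np.linalg.norm(d);M=np.eye(3)-np.outer(d,d);A.append(M);b.append(M@o)
    return np.linalg.lstsq(np.vstack(A),np.hstack(b),rcond=None)[0].round(1)
yaw=.0733;c,s=np.cos(yaw),np.sin(yaw)
f=lambda P:np.r_[(c*(P[0]-552.6)+s*(P[1]-309.5)),(-s*(P[0]-552.6)+c*(P[1]-309.5)),P[2]].round(1)
for n,t,q in [('FL',(150,114),(381,129)),('FR',(386,96),(628,184)),('NL',(167,370),(249,301)),('NR',(405,353),(524,372))]:
    P=tri(T(*t),U(*q));print(n,P,f(P))
P=tri(T(513,112),U(750,240));
for n,t,q in [('wallFL',(100,52),(370,80)),('wallNR',(468,532),(470,550)),('wallNL',(133,557),(85,438))]:
    P=tri(T(*t),U(*q));print(n,P,f(P))
P=tri(T(434,256),U(607,289));print('piv',P,f(P));P=tri(T(445,323),U(581,322));print('knob',P,f(P))
# lip bottom, board ends
print(f(ray('top',T(182,424),81)),f(ray('top',T(396,408),81)),f(ray('top',T(152,428),59)),f(ray('top',T(128,70),59)),f(ray('top',T(405,49),59)))
# tip of shut fingers
for z in (194,205,215,225,235): print(ray('scene',U(210,268),z),ray('scene',U(215,255),z))
```

```text
FL [712.7 406.4  57.3] [166.8  84.9  57.3]
FR [725.2 236.4  56.9] [166.8 -85.5  56.9]
NL [528.  393.2  57.2] [-18.4  85.3  57.2]
NR [540.  223.2  57.1] [-18.9 -85.1  57.1]
wallFL [758.6 441.4  58.3] [215.1 116.5  58.3]
wallNR [410.7 185.3  61.6] [-150.6 -113.5   61.6]
wallNL [396.3 415.8  55.2] [-148.1  117.5   55.2]
piv [607.9 202.6  72.4] [  47.3 -110.7   72.4]
knob [559.3 197.   88.3] [  -1.6 -112.7   88.3]
[-57.8  74.9  81. ] [-57.8 -74.2  81. ] [-59.   99.1  59. ] [199.1  99.4  59. ] [ 199.  -100.8   59. ]
[410.1 325.1 194. ] [419.4 328.2 194. ]
[399.3 316.7 205. ] [408.4 319.7 205. ]
[389.5 309.  215. ] [398.4 312.1 215. ]
[379.7 301.4 225. ] [388.4 304.4 225. ]
[369.9 293.8 235. ] [378.4 296.7 235. ]
```

Run:
```python
from h import *
print(ray('top',(428,199),56),ray('top',(456,199),56),ray('top',(428,228),56))
P=np.array([606.3,202.2]);ex=np.array([.9973,.0732]);ey=np.array([-.0732,.9973])
cur=sense()['eef_pos'];print(cur)
for r in [(-48,-36),(-48,-22),(-48,9),(-44.5,28),(-31,36),(-20,40)]:
    w=P+r[0]*ex+r[1]*ey;print(r,w.round(1),'tool y,z cm from now',(-(w-cur[:2])@ex/10).round(2),((w-cur[:2])@ey/10).round(2))
U=lambda x,y:(x/4+150-.4,y/4+200-.4)
for p,dy in [((272,480),17),((370,510),-17)]:
  for z in(65,70,75,80): print(p,z,ray('scene',U(*p),z))
```

```text
[643.2  56.1  56. ] [6.43e+02 1.00e-01 5.60e+01] [584.8  56.9  56. ]
[378.2901896  296.42652591 193.22689021]
(-48, -36) [561.1 162.8] tool y,z cm from now -17.25 -14.67
(-48, -22) [560.  176.7] tool y,z cm from now -17.25 -13.27
(-48, 9) [557.8 207.7] tool y,z cm from now -17.25 -10.17
(-44.5, 28) [559.9 226.9] tool y,z cm from now -17.6 -8.27
(-31, 36) [572.7 235.8] tool y,z cm from now -18.95 -7.47
(-20, 40) [583.4 240.6] tool y,z cm from now -20.05 -7.07
(272, 480) 65 [372.7 322.3  65. ]
(272, 480) 70 [369.  319.3  70. ]
(272, 480) 75 [365.4 316.2  75. ]
(272, 480) 80 [361.7 313.2  80. ]
(370, 510) 65 [375.3 280.9  65. ]
(370, 510) 70 [371.6 278.1  70. ]
(370, 510) 75 [367.9 275.4  75. ]
(370, 510) 80 [364.3 272.7  80. ]
```

The board is seated: all four bolts triangulate to z≈57 mm, level, and x is about 70 to 72 mm in the frame. Tiles unmoved on the board. Now the turn button (knob at frame (−2,−113), angle about −0.04).

```bash
python3 -m pendant '[[0,0,0,0,-3,-2.6,0],[0,0,0,0,-6.5,-5.5,0],[0,0,0,0,-10,-8.5,0],[0,0,0,0,-14,-11.5,0],[0,0,0,0,-17.2,-14.7,0]]';python3 -m pendant '[[0,0,0,2.5,0,0,0],[0,0,0,5,0,0,0],[0,0,0,8,0,0,0],[0,0,0,11,0,0,0],[0,0,0,13.3,0,0,0]]';python3 -m pendant '[[0,0,0,0,0,0,0],[0,0,0,0,0,0,0],[0,0,0,0,0,0,0],[0,0,0,0,0,0,0],[0,0,0,0,0,0,0]]'
python3 - <<'E'
from h import *
import cv2
b=cv2.cvtColor(vision.capture('scene'),cv2.COLOR_RGB2BGR);t=cv2.cvtColor(vision.capture('top'),cv2.COLOR_RGB2BGR)
p=sense()['eef_pos'];print(p,sense()['force'])
cv2.imwrite('pics/s12.png',cv2.resize(b[170:320,260:440],None,fx=4,fy=4,interpolation=cv2.INTER_CUBIC))
cv2.imwrite('pics/t12.png',cv2.resize(t[125:335,200:480],None,fx=2.8,fy=2.8,interpolation=cv2.INTER_CUBIC))
E
```

```text
time_s: 12.72
eef_pos: [562.2, 161.0, 192.2]
ee_rot: [0.481, -0.517, 0.482, 0.518]
force: [0.5, 0.6, -0.5]
grip_width: -0.002
time_s: 13.35
eef_pos: [560.2, 162.0, 58.1]
ee_rot: [0.481, -0.517, 0.482, 0.518]
force: [0.3, -0.1, -0.2]
grip_width: 0.0
time_s: 13.98
eef_pos: [560.6, 162.5, 60.9]
ee_rot: [-0.481, 0.518, -0.481, -0.518]
force: [0.2, -0.9, 0.3]
grip_width: -0.004
[560.57135772 162.46976876  60.74628206] [-0.34448341  1.15819626 -0.1269871 ]
```

View pics/s12.png

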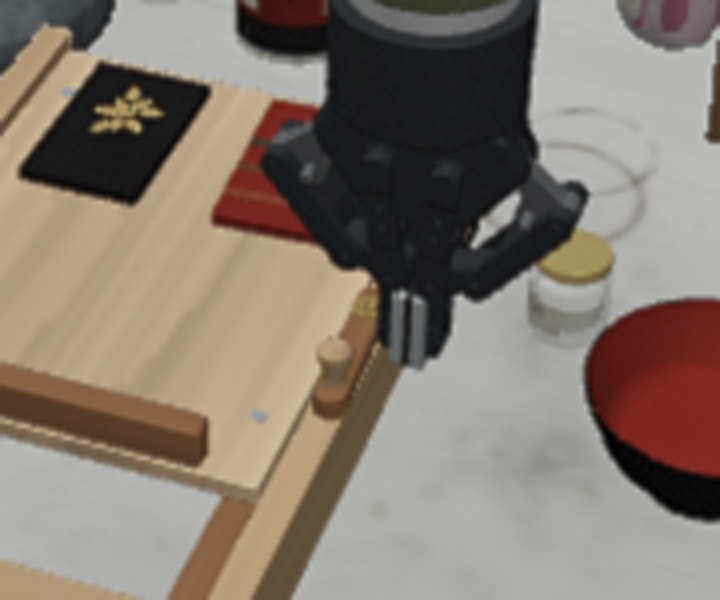

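View pics/t12.png

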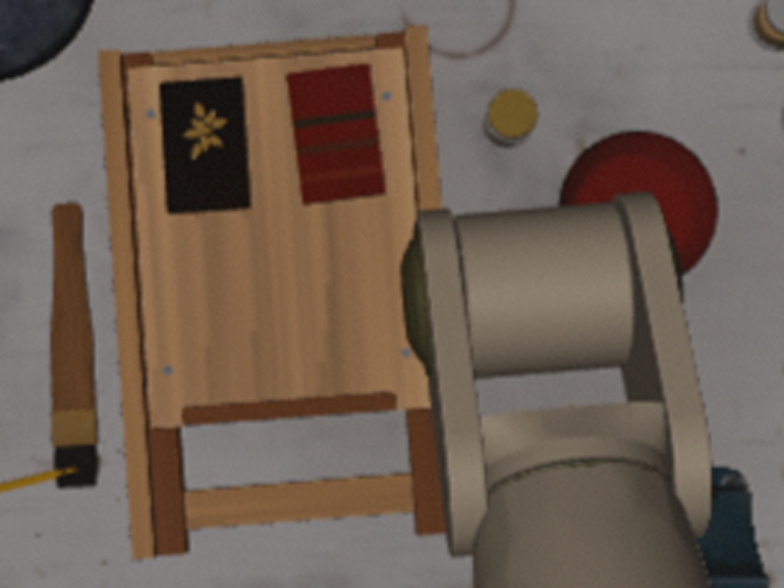

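Run:
```python
from h import *
U=lambda x,y:(x/4+260-.4,y/4+170-.4)
for p in[(408,363),(420,352),(388,355),(428,364),(448,345)]: print(p,[ray('scene',U(*p),z) for z in(80,90,95,100)])
print('knob top',ray('scene',U(336,350),94), 'wall',ray('scene',U(336,350),94))
```

```text
(408, 363) [array([573.3, 169.7,  80. ]), array([562.7, 165.8,  90. ]), array([557.3, 163.9,  95. ]), array([552., 162., 100.])]
(420, 352) [array([581.7, 167.8,  80. ]), array([571. , 163.9,  90. ]), array([565.6, 162. ,  95. ]), array([560.2, 160.1, 100. ])]
(388, 355) [array([574.4, 179.1,  80. ]), array([563.8, 175. ,  90. ]), array([558.5, 173. ,  95. ]), array([553.2, 171. , 100. ])]
(428, 364) [array([576.1, 162. ,  80. ]), array([565.5, 158.3,  90. ]), array([560.2, 156.4,  95. ]), array([554.8, 154.5, 100. ])]
(448, 345) [array([590.7, 158.9,  80. ]), array([579.8, 155.2,  90. ]), array([574.3, 153.3,  95. ]), array([568.9, 151.5, 100. ])]
knob top [553.5 193.7  94. ] wall [553.5 193.7  94. ]
```

Fingertip bottom shows at scene ≈ (365,258), beside the knob at (344,257) and about 97 mm high. Lowering 13 mm, then swinging the knob in.

```bash
python3 -m pendant '[[0,0,0,0.6,0,0,0],[0,0,0,1.3,0,0,0],[0,0,0,1.3,0,0.4,0],[0,0,0,1.3,0,0.8,0],[0,0,0,1.3,0,1.2,0]]';python3 -m pendant '[[0,0,0,0,0,0.5,0],[0,0,0,0,0,1,0],[0,0,0,0,0,1.5,0],[0,0,0,0,0,2,0],[0,0,0,0,0,2.5,0]]'
python3 - <<'E'
from h import *
import cv2
b=cv2.cvtColor(vision.capture('scene'),cv2.COLOR_RGB2BGR)
p=sense()['eef_pos'];print(p,sense()['force'])
cv2.imwrite('pics/s13.png',cv2.resize(b[170:320,260:440],None,fx=4,fy=4,interpolation=cv2.INTER_CUBIC))
E
```

```text
time_s: 14.7
eef_pos: [559.7, 174.8, 47.8]
ee_rot: [-0.481, 0.518, -0.481, -0.518]
force: [0.5, 0.0, -0.4]
grip_width: -0.002
time_s: 15.32
eef_pos: [558.1, 199.6, 47.8]
ee_rot: [-0.482, 0.518, -0.481, -0.518]
force: [0.9, -1.4, -0.2]
grip_width: 0.002
[557.97615836 200.17275717  47.74362939] [ 0.68247166 -0.2099115   1.13340501]
```

View pics/s13.png

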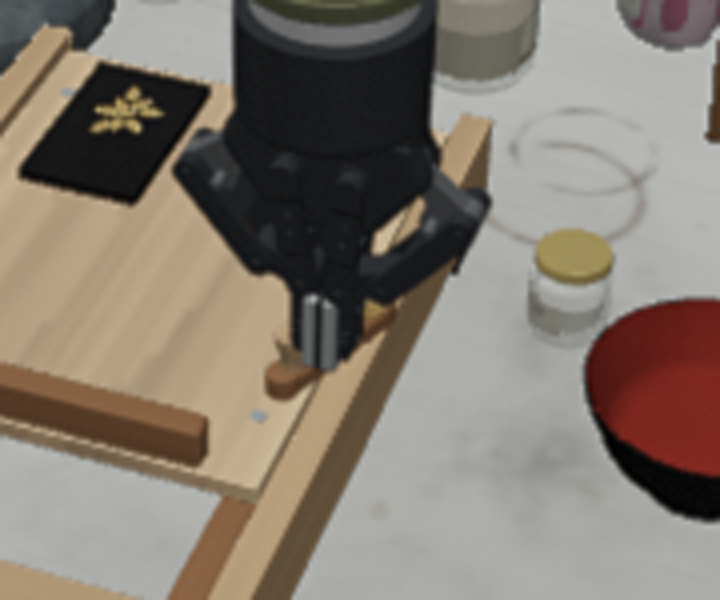

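The bar is swinging in (end at scene ≈ (331,265), board seated). Continuing round the arc.

```bash
python3 -m pendant '[[0,0,0,0,0,0.5,0],[0,0,0,0,0,1,0],[0,0,0,0,0,1.5,0],[0,0,0,0,-0.1,2,0],[0,0,0,0,-0.3,2.6,0]]';python3 -m pendant '[[0,0,0,0,-0.2,0.2,0],[0,0,0,0,-0.4,0.4,0],[0,0,0,0,-0.6,0.5,0],[0,0,0,0,-0.8,0.6,0],[0,0,0,0,-1,0.7,0]]'
python3 - <<'E'
from h import *
import cv2
b=cv2.cvtColor(vision.capture('scene'),cv2.COLOR_RGB2BGR)
p=sense()['eef_pos'];print(p,sense()['force'])
cv2.imwrite('pics/s14.png',cv2.resize(b[170:320,260:440],None,fx=4,fy=4,interpolation=cv2.INTER_CUBIC))
E
```

```text
time_s: 16.0
eef_pos: [558.7, 225.9, 47.5]
ee_rot: [0.481, -0.518, 0.482, 0.518]
force: [0.4, -1.1, 1.4]
grip_width: -0.001
time_s: 16.62
eef_pos: [568.5, 233.3, 47.6]
ee_rot: [0.481, -0.518, 0.481, 0.518]
force: [-1.6, -0.4, 0.6]
grip_width: 0.001
[568.70594362 233.33750317  47.59433307] [ 0.08509917 -0.67483218 -0.11377876]
```

View pics/s14.png

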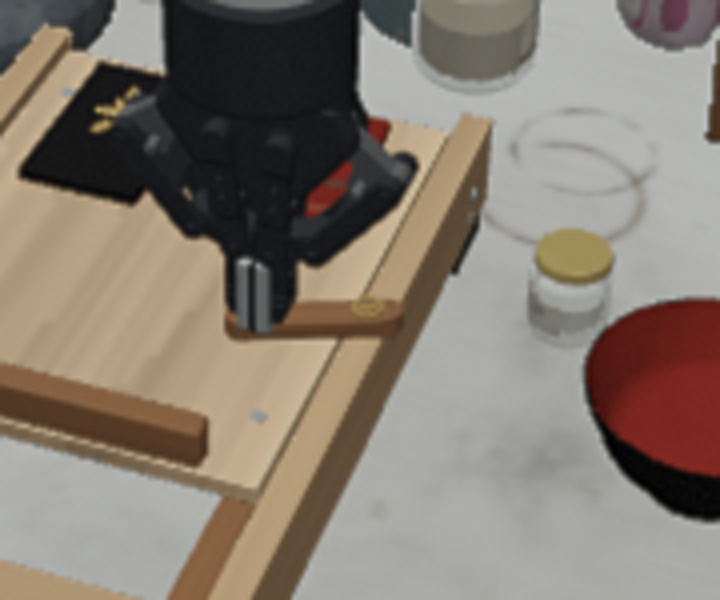

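Angle about 1.2 rad (bar almost square, knob hidden behind the fingers at ≈ (324,248)). About 15 mm more.

```bash
python3 -m pendant '[[0,0,0,0,-0.3,0.2,0],[0,0,0,0,-0.6,0.3,0],[0,0,0,0,-0.9,0.4,0],[0,0,0,0,-1.2,0.5,0],[0,0,0,0,-1.4,0.5,0]]'
python3 - <<'E'
from h import *
import cv2
b=cv2.cvtColor(vision.capture('scene'),cv2.COLOR_RGB2BGR)
p=sense()['eef_pos'];print(p,sense()['force'])
cv2.imwrite('pics/s15.png',cv2.resize(b[170:320,260:440],None,fx=4,fy=4,interpolation=cv2.INTER_CUBIC))
E
```

```text
time_s: 17.3
eef_pos: [582.2, 239.3, 47.6]
ee_rot: [-0.481, 0.518, -0.481, -0.518]
force: [-1.0, 0.2, 0.1]
grip_width: -0.004
[582.32957521 239.2543063   47.57306997] [-0.1589046  -0.15759872  0.15290729]
```

View pics/s15.png

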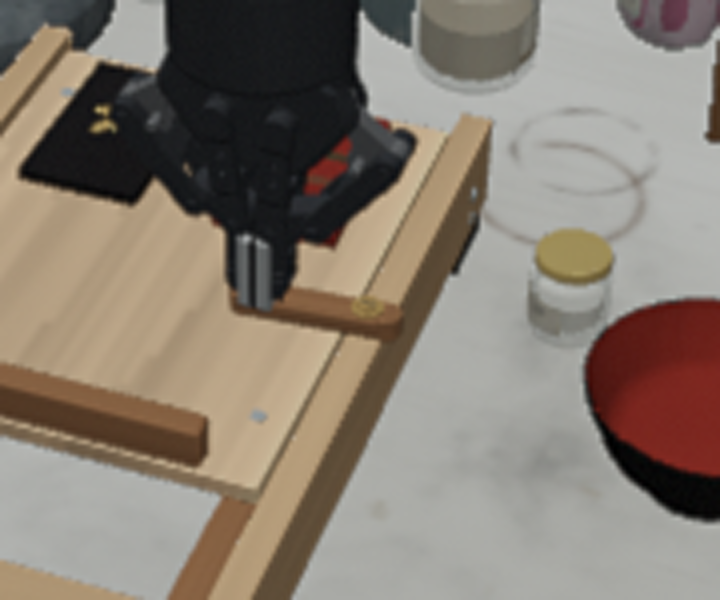

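Looks nearly square. I'll back off, rise, and measure with both cameras.

```bash
python3 -m pendant '[[0,0,0,0,0.5,0,0],[0,0,0,0,1.2,0,0],[0,0,0,-2,1.5,0,0],[0,0,0,-5,3,0,0],[0,0,0,-9,6,0,0]]';python3 -m pendant '[[0,0,0,-2,4,0,0],[0,0,0,-4,8,0,0],[0,0,0,-5,12,0,0],[0,0,0,-5,16,0,0],[0,0,0,-5,16,0,0]]';python3 -m pendant '[[0,0,0,0,0,0,0],[0,0,0,0,0,0,0],[0,0,0,0,0,0,0],[0,0,0,0,0,0,0],[0,0,0,0,0,0,0]]'
python3 - <<'E'
from h import *
import cv2
b=cv2.cvtColor(vision.capture('scene'),cv2.COLOR_RGB2BGR);t=cv2.cvtColor(vision.capture('top'),cv2.COLOR_RGB2BGR)
p=sense()['eef_pos'];print(p,sense()['force'])
cv2.imwrite('pics/s16.png',cv2.resize(b[150:350,150:440],None,fx=2.7,fy=2.7,interpolation=cv2.INTER_CUBIC))
cv2.imwrite('pics/t16.png',cv2.resize(t[125:335,200:480],None,fx=2.8,fy=2.8,interpolation=cv2.INTER_CUBIC))
E
```

```text
time_s: 17.98
eef_pos: [521.7, 234.6, 139.4]
ee_rot: [-0.482, 0.518, -0.481, -0.518]
force: [0.3, 0.0, 0.8]
grip_width: 0.0
time_s: 18.6
eef_pos: [361.1, 223.3, 189.3]
ee_rot: [-0.482, 0.519, -0.48, -0.518]
force: [0.0, -0.0, 0.1]
grip_width: 0.002
time_s: 19.23
eef_pos: [362.6, 223.1, 187.5]
ee_rot: [0.481, -0.518, 0.481, 0.518]
force: [-0.8, 0.4, 0.4]
grip_width: 0.001
[362.59613596 223.13759004 187.57040563] [-0.54090992 -0.67874968  0.82347194]
```

View pics/s16.png

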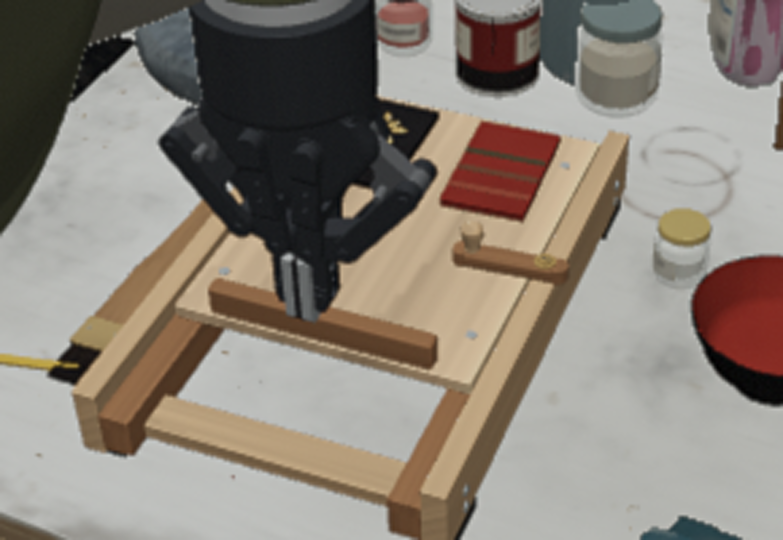

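View pics/t16.png

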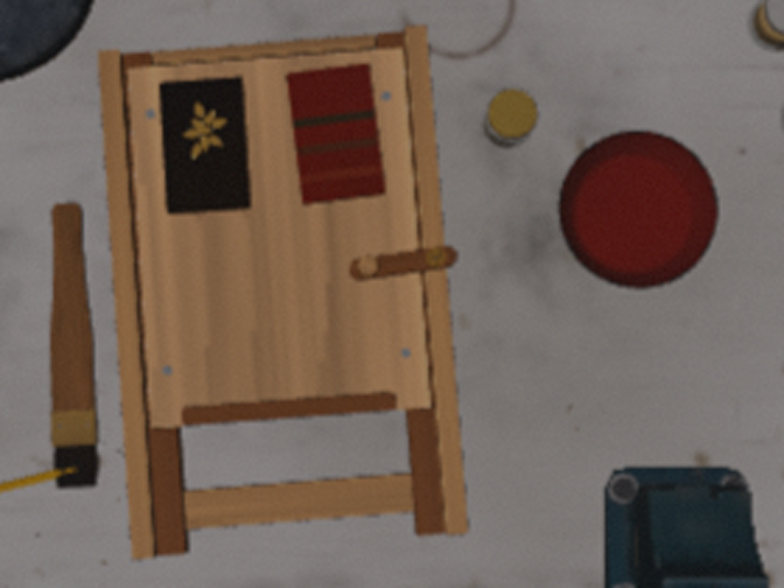

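Run:
```python
from h import *
from rig import job
P=ray('top',T(434,256),74);k=ray('top',T(367,265),94);d=(k-P)[:2];ex=np.array([.9973,.0732]);ey=np.array([-.0732,.9973])
print('angle',np.arctan2(d@ey,-(d@ex)), sense()['time_s'])
print(job.finish_job())
```

```text
angle 1.4724076855771175 19.325
the job is handed in; nothing more can be done
None
```

I pushed the board along the runners by its lip until both cleats dropped into the notches. Then I swung the turn button in with closed fingertips, backed clear and handed in at about 19 s; no verdict is reported.

**Last checks**
- **Board:** all four bolts measured 57 ± 0.3 mm high, so it is level and about 9 mm lower than when riding. Its x is about 70–72 mm in the frame. The bolts showed at the same pixels after the button was turned.
- **Button:** it measured about 1.47 rad by knob and screw, and about 1.49 rad from the bar's slope. Either is above the 1.3 rad needed.
- **Forces:** the highest I read while pushing was about 8 N on the lip and about 2 N on the knob. The force was read only at the end of each move.
- **Tiles, bowl, jar and brush:** none shifted visibly in the final top view, and the robot was clear of everything.

**What disagreed**
- **Tool height:** the fingertips appeared about 35 mm higher in the images than the reported TCP. The first approach passed over the lip without touching it, so I corrected the heights from the images.
- **Scene camera:** its positions differed from the top camera's by up to about 6 mm, more than the stated 2 mm.

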